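# Shift the cement pot to the check place and hold its dip rod drawn for reading

### The job

On the low steel plate, slide the lidded cement pot sideways from the round mark to the middle of the square frame, keeping it down on the plate all the way. Once it stands there, take its dip rod by the black knob and draw it straight up about 40 mm, so that the groove turned in the rod has come up to the mouth of the bush but the rod is still well inside it, and finish while still holding the rod there, upright and still, with the pot standing in the frame. Leave the other things on the plate and table where they are.

Things in the scene. Friction and masses are not known exactly. Their poses are not given: they have to be found in the camera images.
- plate: fixed low plate, steel top on a green base, 250 mm (its x, away from the robot) x 470 mm (its y, sideways), 30 mm high; origin under its centre; turned up to 0.2 rad
- round_place (a point): centre of the dark round disc mark, 120 mm across, flush with the plate's top, where the pot starts (left or right half of the plate, 220 mm from the square's centre)
- square_place (a point): centre of the square frame mark, 132 mm outside, 122 mm inside, flush with the plate's top, axes as the plate's; the other half of the plate
- pot_mid (a point): centre, 45 mm above the base, of the loose aluminium pot with a fixed lid: 100 mm across (lid rim 106 mm), lid top 90 mm above its base, 0.65 to 0.95 kg; z up along its axis, the handle lies on its -x side
- bush_mouth (a point): mouth of the bush on the pot's axis, 98 mm above the pot's base: the bush is 32 mm across and stands 8 mm above the lid; its bore, 13 mm wide and 88 mm deep, goes straight down and is closed at the bottom
- pot_handle (a point): grip point on the pot's straight black handle, a level bar 14 mm wide and 18 mm high running from the wall along the pot's -x (roughly towards the robot): middle of the bar's width and height, 100 mm from the pot's axis, 70 mm above its base; the bar runs on 40 mm outward and 43 mm inward; axes as the pot's
- rod_knob (a point): centre of the dip rod's black round knob, 24 mm across, 32 mm high, 26 mm above the bush's mouth when the rod is fully down. Below it the loose steel rod, 12 mm thick, 98 mm long, 0.14 kg in all, stands on the bore's floor and falls back if let go. A 4 mm high groove round it reaches the bush's mouth when the rod is drawn 38 to 42 mm; z up along the rod
- tin: small closed steel tin, 44 mm across, 45 mm high, on the plate behind the pot's path; bystander, origin under its centre
- star_knob: small black star knob, 36 mm across, 24 mm high, on the plate nearer the robot than the pot's path; bystander, origin under its centre
- shoe_last: wooden shoe last, 235 mm long, 90 mm high, at the left of the table; bystander, origin under its centre
- hammer: hammer lying on the table near the robot, to its right; bystander
- brush: brush lying on the table near the robot, to its left; bystander
- press_block: plywood pressing block 110 x 70 x 60 mm at the right of the table; bystander, origin under its centre
- primer_can: closed can 66 mm across, 130 mm high, at the right of the table; bystander, origin under its centre

How it is judged:
On the way:
1. the pot stands inside the square frame, within 18 mm of its centre, its rod still down (horizontal distance between pot_mid and square_place below 0.018 m and z of rod_knob in the frame of pot_mid below 0.087 m and linear speed of pot below 0.01 m/s and angle between pot_mid's own z axis and vertical below 0.06 rad and z of pot_mid in the frame of plate below 0.079 m), for 0.2 s.
At the end, for the whole second after the job is handed in: the fingers hold the rod, at rest, drawn 30 to 52 mm up its bore and within 0.06 rad of the bore's axis; the pot stands flat on the plate, at rest and untouched by the robot, within 18 mm of the square frame's centre (horizontal distance between pot_mid and square_place below 0.018 m and angle between pot_mid's own z axis and vertical below 0.06 rad and z of pot_mid in the frame of plate below 0.079 m and z of rod_knob in the frame of pot_mid between 0.109 and 0.131 m and angle between the z axis of rod_knob and the z axis of pot_mid, either way round below 0.06 rad and contact force between the fingers and rod above 1 N and contact force between each of the arm, the fingers and pot below 0.5 N and linear speed of each of rod, pot below 0.01 m/s); the arm keeps its last pose, push and grip.
It fails at once if the pot is lifted more than 6 mm off the plate or tipped more than 0.12 rad (z of pot_mid in the frame of plate above 0.081 m or angle between pot_mid's own z axis and vertical above 0.12 rad).
It fails at once if the rod is drawn more than 65 mm, nearly out of its bore (z of rod_knob in the frame of pot_mid above 0.144 m).
It fails at once if another thing is pushed more than 25 mm from its place (distance of any of tin, star_knob, shoe_last, hammer, brush, press_block, primer_can from where it was at the start of the episode above 0.025 m).
It also fails if it takes over 45 s, if anything falls off the work surface, if the arm or the gripper's body presses on something with over 40 N, if the wrist force passes 120 N, or if a joint passes its speed limit or range.

### The arm

A 6-joint arm with a two-finger parallel gripper is mounted at the origin on the work surface. World frame = base frame: x ahead of the robot, y to its left, z up, the work surface at z = 0. Lengths are in m, angles in rad, forces in N, time in s.
With the tool pointing down it reaches from about 0.3 to 0.85 m from the base axis. Payload 4.2 kg.
Tool frame: the origin (TCP) lies on the centre line of the jaws, within the pads' length; the fingertips stand robot.tcp_to_tips ahead of it and the grasp point (between the pads) lies 11 mm behind it (robot.tcp_to_tips is the distance from the TCP to the fingertips, in m); z points along the fingers, y is the direction in which the jaws open and shut (so a half turn about z gives the same grasp; the last joint's range is limited). The gripper opens to 91 mm and grips with 3 to 60 N. Pads are 32 mm wide; open, the fingers measure 118 mm over their backs; the gripper's body (76 mm by 178 mm) begins 60 mm behind the grasp point.
Start: joints at [-1.16, 0.32, 1.565, -0, 1.257, -0.02], TCP at [0.24, -0.522, 0.196] pointing down, gripper open.
Joint ranges: [-3.11, 3.11], [-0.84, 2.01], [0.21, 2.61], [-1.34, 4.49], [0.05, 2.63], [-2.56, 2.56]. Speed limits (rad/s): [2.57, 2.57, 3.14, 3.14, 3.14, 3.14].

### API

Orientations are given as a rotation vector (axis times angle).
In Python, from plant import robot gives the robot as it stands.
- The arm moves only by the tool carry_out, never from a script. Its argument "series" is a list of rows, each a list of 7 numbers: the closure, from 0 (fully open) to 1 (shut), then the shift along the tool's x, y, z in mm, then the turn, a rotation vector about the tool's x, y, z in rad. A call has exactly 8 rows; each row is the pose to reach, as a shift and turn from the pose commanded when the call began, along the tool's axes at that moment; what a row does not reach only later rows make up. A row lasts 1/12 s, in which the tool goes at most 41.7 mm and 7.16 degrees, less where a joint would pass 70% of its speed; a pose out of reach is approached as far as the arm can. A call with a gripper value outside its range is refused whole. The fingers move at their own pace and stop on an object; "grip_force" is the grip in N (left out, the last holds). Time passes only in rows, so rows that repeat a pose let the fingers close, or fill a call up. It gives the time, the measured TCP pose, the force and the opening at its end, in the units of the state.
- robot.state(): the state, without advancing time (a new reading comes with each control period).
- robot.grab_frame(name): name is "side" or "top"; returns (picture, depth): 420x560x3 uint8, red, green, blue; 420x560 float32, m along the optical axis (not along the pixel's ray), 0 where there is no reading.
- robot.camera_model(name): a dict with "fx", "fy", "cx", "cy" (pixels), "origin" and "orientation" of the camera in the world. Camera axes: x right, y down, z forward; pixel columns grow to the right and rows downward; lengths in m; the calibration is good to about 2 mm. A picture is of the moment at which its call begins. camera_model takes no time and is no camera call.
- robot.job_done(): hands the job in, once; it reports no verdict.
The state is a dict: "time": time; "qpos": joint angles; "joint_velocities": joint speeds; "tau": joint torques, N m; "tool_pos": TCP position; "orientation": TCP orientation; "force": force on the tool from outside, world axes, zero at the start; "torque": the same for the moment, N m; "gripper_width": finger opening in m.
Only numpy, scipy, OpenCV 4.12 (cv2) and the standard library are available. Lean on these libraries where they do the work, as an engineer would, in place of code of your own. Each camera call takes 0.05 s, during which the arm holds its last target. There are 200 camera calls.

## Working session

There is one attempt and no reset: what is moved stays moved. The work goes in short steps, Python scripts to look and compute and a tool call to move; the robot and the scene stay as the last step left them, time stands still between calls to the robot, and variables do not carry over. Pictures are saved under pics/ and viewed, about 8 in all and at most 12, crops included, and the job is handed in when it is done.

Besides the shell and the picture viewer there is one more tool, called after "Call:" as name(argument=value, ...), one argument or row to a line, values as JSON. carry_out: Moves the arm, as the interface text tells. Its arguments: {"type":"object","properties":{"series":{"type":"array"},"grip_force":{"type":"number"}},"required":["series"]}

```bash
ls; mkdir -p pics
cat > h.py <<'E'
import numpy as np, cv2
from scipy.spatial.transform import Rotation as R
from plant import robot
def rot(o):
    o=np.array(o,float)
    return o if o.shape==(3,3) else (R.from_rotvec(o).as_matrix() if o.size==3 else R.from_quat(o).as_matrix())
def ray(c,u,v):
    return rot(c["orientation"])@np.array([(u-c["cx"])/c["fx"],(v-c["cy"])/c["fy"],1])
def atz(c,u,v,z):
    d=ray(c,u,v);o=np.array(c["origin"]);return o+d*(z-o[2])/d[2]
def atd(c,u,v,d): return np.array(c["origin"])+ray(c,u,v)*d
def proj(c,p):
    q=rot(c["orientation"]).T@(np.array(p)-c["origin"]);return c["fx"]*q[0]/q[2]+c["cx"],c["fy"]*q[1]/q[2]+c["cy"]
E
python3 - <<'E'
from h import *
for n in("side","top"):
    p,d=robot.grab_frame(n);cv2.imwrite(f"pics/{n}1.png",p[:,:,::-1]);np.savez(f"{n}1.npz",p=p,d=d);print(robot.camera_model(n))
print(robot.state(),robot.tcp_to_tips)
E
```

```text
pics
{'fx': 441.5051510228976, 'fy': 441.5051510228976, 'cx': 273.9953248096436, 'cy': 208.84238856932367, 'origin': array([0.28962101, 0.87612686, 0.99810345]), 'orientation': array([-0.34850346,  2.79209386, -1.1923279 ])}
{'fx': 479.94941037872, 'fy': 479.94941037872, 'cx': 279.3006342967864, 'cy': 204.61075114977245, 'origin': array([ 0.31894926, -0.00715854,  1.40927026]), 'orientation': array([-2.12989337,  2.12885903, -0.14282724])}
{'time': 0.1, 'qpos': array([-1.15997375e+00,  3.20228754e-01,  1.56555342e+00, -1.49835357e-07,
        1.25745328e+00, -1.99747448e-02]), 'joint_velocities': array([ 0.00092612, -0.00201605, -0.00275375, -0.00091938,  0.00020274,
       -0.00013907]), 'tau': array([ 3.84229054e-05, -4.13332844e+01, -2.32510239e+01,  7.28883175e-02,
        4.21913748e-02, -5.70222005e-05]), 'tool_pos': array([ 0.23993122, -0.52199855,  0.19480536]), 'orientation': array([-3.06742009e+00, -6.71129883e-01,  5.01052038e-04]), 'force': array([-0.83740239,  0.39971397, -0.65287555]), 'torque': array([ 0.04539303, -0.02297226,  0.00053007]), 'gripper_width': 0.09103294612347217} 0.008
```

View pics/top1.png

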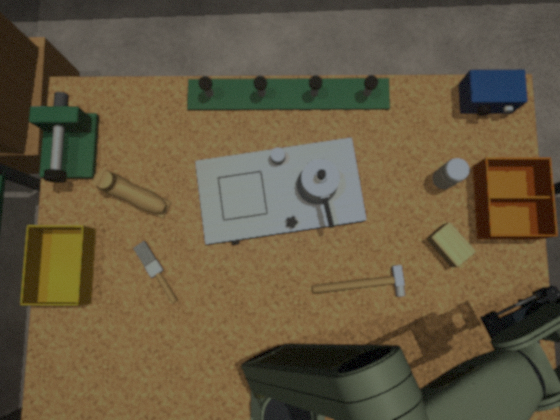

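View pics/side1.png

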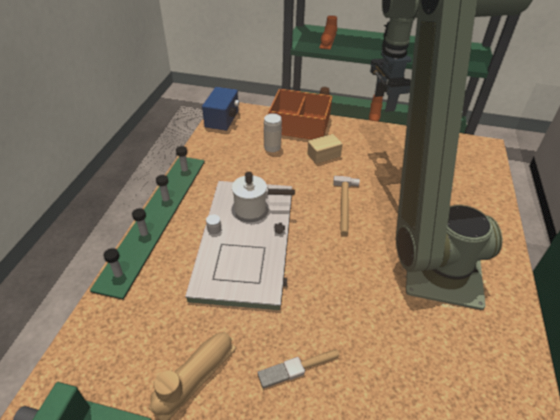

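The top view shows the pot on the right at about (320,180), its knob at (322,174), its handle running to (330,225), and the frame at about (243,195). The tin is at (277,156) and the star knob at (291,221). The side view shows the pot at about (250,197). I'll enlarge both.

Run:
```python
from h import *
t=np.load("top1.npz");s=np.load("side1.npz")
a=cv2.resize(t["p"][130:250,190:370],None,fx=4.4,fy=4.4,interpolation=cv2.INTER_CUBIC)
b=cv2.resize(s["p"][160:310,185:305],None,fx=4,fy=4,interpolation=cv2.INTER_CUBIC)
cv2.imwrite("pics/a.png",a[:,:,::-1]);cv2.imwrite("pics/b.png",b[:,:,::-1])
```

```text
(no output)
```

View pics/a.png

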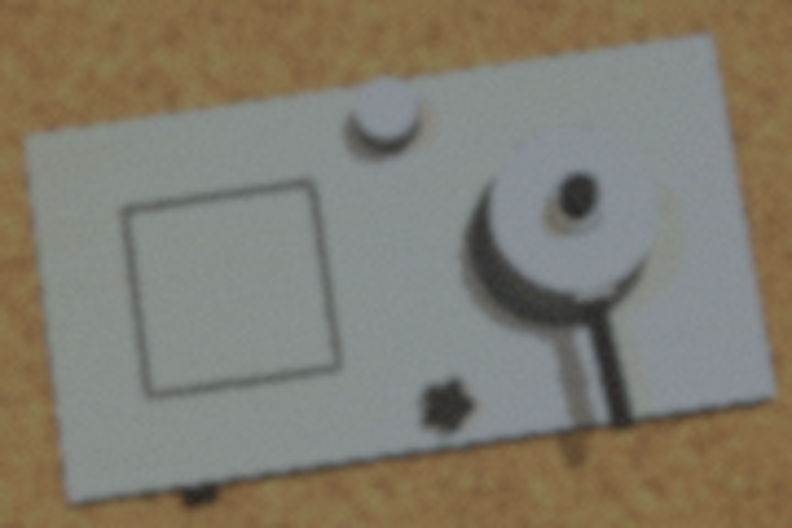

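View pics/b.png

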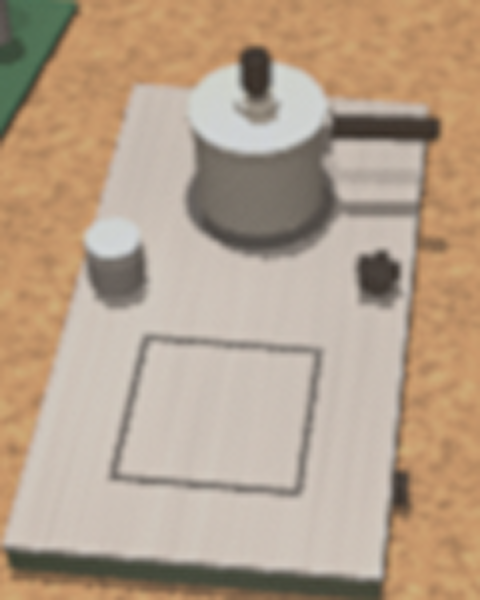

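Top crop: frame corners are (123,208), (312,181), (340,368) and (149,396). The lid centre is about (573,213), the knob (579,195), and the handle runs (598,305) to (622,422).
Side crop: frame corners are (147,337), (320,350), (299,493) and (113,478). The lid centre is about (259,108), the knob centre (255,73), and the handle runs (335,124) to (438,127).

Run:
```python
from h import *
T=robot.camera_model("top");S=robot.camera_model("side")
ft=lambda u,v:((u+.5)/4.4-.5+190,(v+.5)/4.4-.5+130)
fs=lambda u,v:((u+.5)/4-.5+185,(v+.5)/4-.5+160)
def tri(a,b):
    A=[];y=[]
    M=np.zeros((3,3));w=np.zeros(3)
    for c,p in((T,a),(S,b)):
        d=ray(c,*p);d/=np.linalg.norm(d);P=np.eye(3)-np.outer(d,d);M+=P;w+=P@c["origin"]
    return np.linalg.solve(M,w)
# top crop: TL(left,far) TR BR BL ; side: far=left
tc=[(123,208),(312,181),(340,368),(149,396)]; sc=[(113,478),(147,337),(320,350),(299,493)]
P=np.array([tri(ft(*a),fs(*b)) for a,b in zip(tc,sc)]);print(P.round(4),P.mean(0))
e=(P[0]+P[1]-P[2]-P[3]);print("plate yaw",np.arctan2(e[1],e[0]))
L=tri(ft(573,213),fs(259,108));K=tri(ft(579,195),fs(255,73));H=tri(ft(622,422),fs(438,127))
print("lid",L,"knob",K,"hend",H)
for z in (.12,.118): print(atz(T,*ft(573,213),z),atz(S,*fs(259,108),z))
for z in (.154,): print("kn",atz(T,*ft(579,195),z),atz(S,*fs(255,73),z))
for z in (.109,): print("h",atz(T,*ft(598,305),z),atz(T,*ft(622,422),z))
for z in (.1,): print("hs",atz(S,*fs(345,124),z),atz(S,*fs(437,127),z))
```

```text
[[0.6175 0.2059 0.0333]
 [0.636  0.0797 0.0335]
 [0.5104 0.0603 0.0335]
 [0.4919 0.1861 0.0326]] [0.56393323 0.1330252  0.03320583]
plate yaw 0.15456045254109602
lid [ 0.5962839  -0.08830247  0.12102075] knob [ 0.59971375 -0.09010177  0.1534445 ] hend [ 0.46545272 -0.11823779  0.1059992 ]
[ 0.59617639 -0.08840348  0.12      ] [ 0.59697692 -0.08945534  0.12      ]
[ 0.59660644 -0.08852951  0.118     ] [ 0.59767697 -0.09165458  0.118     ]
kn [ 0.60001201 -0.09001745  0.154     ] [ 0.59907509 -0.08942049  0.154     ]
h [ 0.53993544 -0.104015    0.109     ] [ 0.46660491 -0.11787839  0.109     ]
hs [ 0.53494444 -0.11018482  0.1       ] [ 0.46586143 -0.12467183  0.1       ]
```

```bash
cat >> h.py <<'E'
def go(x,y,z,yaw):
    """shift (mm) & turn in tool axes from measured pose to TCP target pointing down, tool x at yaw"""
    s=robot.state();A=rot(s["orientation"]);B=R.from_euler('z',yaw).as_matrix()@np.diag([1,-1,-1.])
    print("shift",(A.T@(np.array([x,y,z])-s["tool_pos"])*1e3).round(1),"turn",R.from_matrix(A.T@B).as_rotvec().round(3))
E
python3 -c "
from h import *
go(.496,-.1104,.17,.2)"
```

```text
shift [ 404.6 -267.    25.3] turn [-0.002  0.     0.231]
```

Call:
carry_out(
  series=[
    [0,15,-10,0,0,0,0],
    [0,45,-30,0,0,0,0.03],
    [0,80,-53,0,0,0,0.06],
    [0,115,-76,0,0,0,0.09],
    [0,145,-96,0,0,0,0.12],
    [0,175,-116,0,0,0,0.15],
    [0,205,-135,0,0,0,0.18],
    [0,230,-152,0,0,0,0.2],
  ],
)

```text
time: 0.77
tool_pos: [0.3863, -0.2861, 0.1953]
orientation: [-3.12, -0.36, 0.0]
force: [0.6, -1.3, -0.6]
gripper_width: 0.0912
```

```bash
python3 -c "
from h import *
go(.496,-.1104,.17,.2)"
```

```text
shift [ 146.9 -146.1   25.4] turn [-0.001  0.     0.03 ]
```

Call:
carry_out(
  series=[
    [0,25,-25,0,0,0,0.01],
    [0,50,-50,0,0,0,0.02],
    [0,75,-75,4,0,0,0.03],
    [0,100,-100,8,0,0,0.03],
    [0,122,-122,14,0,0,0.03],
    [0,138,-137,20,0,0,0.03],
    [0,146,-145,25,0,0,0.03],
    [0,146,-145,25,0,0,0.03],
  ],
)

```text
time: 1.43
tool_pos: [0.4946, -0.1121, 0.1691]
orientation: [-3.124, -0.319, 0.004]
force: [-0.3, -0.5, 0.5]
gripper_width: 0.0914
```

Run:
```python
from h import *
p,d=robot.grab_frame("top");q,e=robot.grab_frame("side")
a=cv2.resize(p[140:260,270:370],None,fx=4,fy=4,interpolation=cv2.INTER_CUBIC)
b=cv2.resize(q[120:240,220:320],None,fx=4,fy=4,interpolation=cv2.INTER_CUBIC)
cv2.imwrite("pics/c.png",np.hstack([a,b])[:,:,::-1])
go(.496,-.1104,.09,.2)
```

```text
shift [ 2.9 -3.4 80.2] turn [0.    0.002 0.001]
```

View pics/c.png

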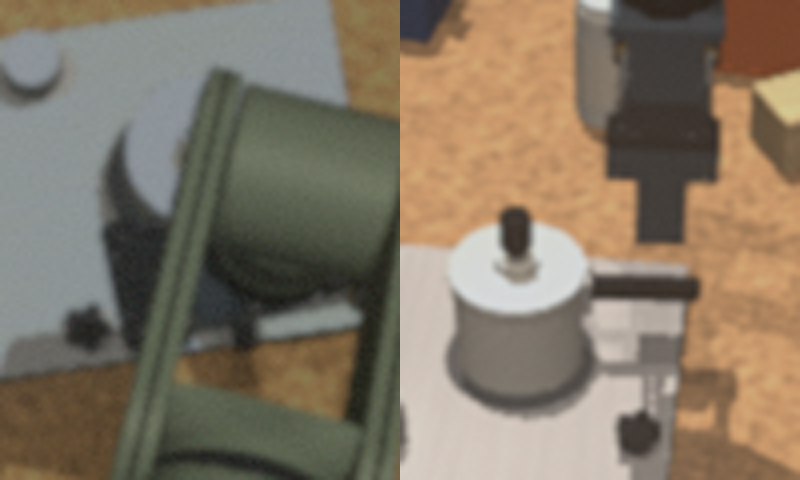

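The gripper hangs over the handle bar: in the side crop the fingers are at (660,210), above the bar at (645,288). Lowering now.

Call:
carry_out(
  series=[
    [0,3,-3,15,0,0,0],
    [0,3,-3,32,0,0,0],
    [0,3,-3,48,0,0,0],
    [0,3,-3,62,0,0,0],
    [0,3,-3,73,0,0,0],
    [0,3,-3,79,0,0,0],
    [0,3,-3,79,0,0,0],
    [0,3,-3,79,0,0,0],
  ],
)

```text
time: 2.2
tool_pos: [0.4969, -0.1112, 0.092]
orientation: [3.126, 0.313, 0.001]
force: [0.2, -0.2, -0.2]
gripper_width: 0.0912
```

Call:
carry_out(
  series=[
    [0.4,0,0,0,0,0,0],
    [0.6,0,0,0,0,0,0],
    [0.7,0,0,0,0,0,0],
    [0.75,0,0,0,0,0,0],
    [0.8,0,0,0,0,0,0],
    [0.85,0,0,0,0,0,0],
    [1,0,0,0,0,0,0],
    [1,0,0,0,0,0,0],
  ],
  grip_force=25,
)

```text
time: 2.87
tool_pos: [0.4969, -0.1102, 0.0916]
orientation: [3.126, 0.315, 0.0]
force: [-0.6, -0.5, -0.8]
gripper_width: 0.0406
```

Run:
```python
from h import *
s=robot.state();print(s["force"],s["tool_pos"],s["gripper_width"])
q,e=robot.grab_frame("side")
b=cv2.resize(q[120:240,200:320],None,fx=4,fy=4,interpolation=cv2.INTER_CUBIC)
cv2.imwrite("pics/d.png",b[:,:,::-1])
x,y,z=s["tool_pos"];go(x-.034,y+.222,z,.2)
```

```text
[-0.61695344 -0.49424763 -0.80611336] [ 0.49693576 -0.11018965  0.09156713] 0.04063135881100259
shift [  11.  -224.3   -0. ] turn [ 0.    -0.     0.001]
```

Still closing; width 41 mm. Waiting another call.

Call:
carry_out(
  series=[
    [1,0,0,0,0,0,0],
    [1,0,0,0,0,0,0],
    [1,0,0,0,0,0,0],
    [1,0,0,0,0,0,0],
    [1,0,0,0,0,0,0],
    [1,0,0,0,0,0,0],
    [1,0,0,0,0,0,0],
    [1,0,0,0,0,0,0],
  ],
)

```text
time: 3.58
tool_pos: [0.4969, -0.1102, 0.0916]
orientation: [3.126, 0.315, 0.0]
force: [-0.3, -0.0, 0.0]
gripper_width: 0.0003
```

The gripper shut on nothing, so I need a look.

Run:
```python
from h import *
p,d=robot.grab_frame("top");q,e=robot.grab_frame("side")
a=cv2.resize(p[140:260,270:370],None,fx=4,fy=4,interpolation=cv2.INTER_CUBIC)
b=cv2.resize(q[120:240,220:320],None,fx=4,fy=4,interpolation=cv2.INTER_CUBIC)
cv2.imwrite("pics/e.png",np.hstack([a,b])[:,:,::-1])
S=robot.camera_model("side");s=robot.state();A=rot(s["orientation"]);t=s["tool_pos"]
for n,v in(("tip",[0,0,.008]),("gp",[0,0,-.011]),("body",[0,0,-.071])):
    u=proj(S,t+A@np.array(v));print(n,(np.array(u)-[220,120])*4+[400,0])
```

```text
tip [651.21278913 306.72261703]
gp [651.82358252 288.27988865]
body [653.83323396 227.59904929]
```

View pics/e.png

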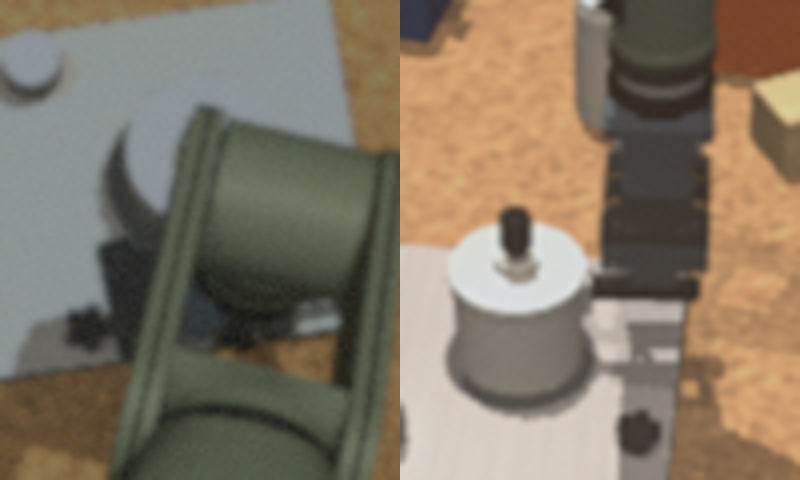

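The bar sits unmoved in front of or under the gripper at about (645,288), and no fingers show below it. I'll check with the stored depth where handle and fingers really are.

Run:
```python
from h import *
T=robot.camera_model("top");S=robot.camera_model("side")
t=np.load("top1.npz")["d"];s=np.load("side1.npz")["d"]
print("handle top")
for u,v in((326,201),(328,210),(329,215),(330,220),(331,223),(321,178),(250,195),(322,174)): print((u,v),atd(T,u,v,t[v,u]).round(3))
print("handle side")
for u,v in((270,191),(280,191),(285,191),(290,192),(250,187),(250,230),(249,178)): print((u,v),atd(S,u,v,s[v,u]).round(3))
q,e=robot.grab_frame("side")
print("now")
for u in (275,283,290):
  for v in range(176,204,3): print((u,v),atd(S,u,v,e[v,u]).round(3),q[v,u])
```

```text
handle top
(326, 201) [ 0.534 -0.105  0.109]
(328, 210) [ 0.509 -0.11   0.113]
(329, 215) [ 0.495 -0.112  0.115]
(330, 220) [ 0.482 -0.116  0.103]
(331, 223) [ 0.474 -0.118  0.108]
(321, 178) [ 0.588 -0.089  0.16 ]
(250, 195) [0.565 0.11  0.032]
(322, 174) [ 0.596 -0.091  0.172]
handle side
(270, 191) [ 0.535 -0.1    0.107]
(280, 191) [ 0.505 -0.105  0.109]
(285, 191) [ 0.49  -0.108  0.111]
(290, 192) [ 0.476 -0.113  0.106]
(250, 187) [ 0.591 -0.076  0.131]
(250, 230) [0.57  0.004 0.031]
(249, 178) [ 0.595 -0.083  0.16 ]
now
(275, 176) [ 0.503 -0.027  0.231] [66 59 53]
(275, 179) [ 0.501 -0.021  0.226] [62 55 49]
(275, 182) [ 0.502 -0.023  0.213] [70 66 63]
(275, 185) [ 0.503 -0.028  0.198] [66 63 61]
(275, 188) [ 0.523 -0.115  0.109] [86 81 77]
(275, 191) [ 0.521 -0.106  0.105] [60 52 46]
(275, 194) [ 0.52  -0.101  0.097] [89 82 76]
(275, 197) [ 0.532 -0.156  0.034] [190 180 170]
(275, 200) [ 0.53  -0.145  0.031] [180 170 162]
(275, 203) [ 0.526 -0.131  0.032] [184 174 165]
(283, 176) [ 0.482 -0.031  0.232] [64 56 51]
(283, 179) [ 0.481 -0.027  0.225] [60 53 46]
(283, 182) [ 0.48  -0.027  0.214] [69 64 61]
(283, 185) [ 0.481 -0.034  0.198] [69 65 61]
(283, 188) [ 0.496 -0.107  0.122] [68 64 61]
(283, 191) [ 0.497 -0.11   0.107] [63 56 52]
(283, 194) [ 0.496 -0.107  0.098] [82 76 70]
(283, 197) [ 0.507 -0.162  0.035] [186 175 166]
(283, 200) [ 0.504 -0.149  0.034] [149 140 133]
(283, 203) [ 0.501 -0.137  0.031] [113 106 100]
(290, 176) [ 0.463 -0.035  0.233] [66 59 53]
(290, 179) [ 0.462 -0.029  0.228] [63 54 48]
(290, 182) [ 0.463 -0.036  0.211] [68 63 60]
(290, 185) [ 0.462 -0.038  0.199] [69 64 61]
(290, 188) [ 0.496 -0.219  0.027] [97 91 87]
(290, 191) [ 0.476 -0.114  0.109] [60 51 44]
(290, 194) [ 0.476 -0.114  0.096] [71 64 58]
(290, 197) [ 0.485 -0.169  0.033] [158 150 141]
(290, 200) [ 0.488 -0.185  0.005] [127 117 108]
(290, 203) [ 0.485 -0.175  0.001] [113 101  89]
```

The bar centre is confirmed at about z 0.10. The fingers seem to end at about z 0.12, above the bar, rather than at the reported 0.084. I'll rise and measure the tip height directly.

Call:
carry_out(
  series=[
    [1,0,0,-10,0,0,0],
    [1,0,0,-25,0,0,0],
    [1,0,0,-40,0,0,0],
    [1,0,0,-50,0,0,0],
    [1,0,0,-58,0,0,0],
    [1,0,0,-60,0,0,0],
    [1,0,0,-60,0,0,0],
    [1,0,0,-60,0,0,0],
  ],
)

```text
time: 4.4
tool_pos: [0.4965, -0.1101, 0.1511]
orientation: [-3.126, -0.315, 0.001]
force: [0.3, -0.2, 0.7]
gripper_width: 0.0004
```

Run:
```python
from h import *
S=robot.camera_model("side");s=robot.state();A=rot(s["orientation"]);t=s["tool_pos"];print(t)
q,e=robot.grab_frame("side")
np.savez("up.npz",p=q,d=e)
for n,v in(("tip",[0,0,.008]),("gp",[0,0,-.011])): print(n,proj(S,t+A@np.array(v)),t+A@np.array(v))
for u in (280,283,286):
  for v in range(160,196,2): print((u,v),atd(S,u,v,e[v,u]).round(3),q[v,u])
b=cv2.resize(q[110:210,230:330],None,fx=5,fy=5,interpolation=cv2.INTER_CUBIC);cv2.imwrite("pics/f.png",b[:,:,::-1])
```

```text
[ 0.4965203  -0.11012072  0.15113677]
tip (np.float64(283.4228474582479), np.float64(181.9666857280062)) [ 0.49651317 -0.11011946  0.14313677]
gp (np.float64(283.5811330156313), np.float64(177.05939002206333)) [ 0.4965301  -0.11012245  0.16213676]
(280, 160) [ 0.489 -0.023  0.292] [63 54 48]
(280, 162) [ 0.489 -0.021  0.286] [60 52 45]
(280, 164) [ 0.489 -0.024  0.278] [65 59 54]
(280, 166) [ 0.49  -0.028  0.268] [68 63 59]
(280, 168) [ 0.49  -0.029  0.26 ] [68 63 58]
(280, 170) [ 0.491 -0.034  0.249] [66 62 59]
(280, 172) [ 0.506 -0.101  0.186] [63 60 57]
(280, 174) [ 0.506 -0.101  0.179] [59 56 55]
(280, 176) [ 0.549 -0.299  0.004] [162 127  91]
(280, 178) [ 0.547 -0.291  0.002] [203 154 110]
(280, 180) [ 0.544 -0.278  0.004] [185 141 100]
(280, 182) [ 0.542 -0.267  0.004] [170 130  93]
(280, 184) [ 0.54  -0.263 -0.001] [191 148 111]
(280, 186) [ 0.53  -0.218  0.03 ] [184 171 161]
(280, 188) [ 0.509 -0.119  0.109] [144 135 128]
(280, 190) [ 0.506 -0.11   0.109] [64 56 50]
(280, 192) [ 0.505 -0.107  0.104] [60 51 45]
(280, 194) [ 0.505 -0.104  0.098] [89 82 75]
(283, 160) [ 0.481 -0
[... 940 characters left out ...]
 54]
(286, 166) [ 0.475 -0.036  0.264] [68 63 59]
(286, 168) [ 0.475 -0.033  0.26 ] [66 62 58]
(286, 170) [ 0.474 -0.034  0.253] [67 62 57]
(286, 172) [ 0.487 -0.099  0.192] [67 62 58]
(286, 174) [ 0.488 -0.104  0.18 ] [63 59 56]
(286, 176) [ 0.528 -0.302  0.006] [125  98  74]
(286, 178) [ 0.527 -0.295  0.003] [189 144 101]
(286, 180) [ 0.524 -0.286  0.002] [194 147 105]
(286, 182) [ 0.522 -0.278 -0.   ] [183 139  99]
(286, 184) [ 0.52  -0.266  0.001] [179 137  99]
(286, 186) [ 0.51  -0.22   0.032] [178 161 147]
(286, 188) [ 0.509 -0.214  0.029] [144 135 128]
(286, 190) [ 0.489 -0.115  0.109] [67 59 52]
(286, 192) [ 0.488 -0.111  0.105] [60 51 44]
(286, 194) [ 0.488 -0.112  0.096] [76 68 63]
```

View pics/f.png

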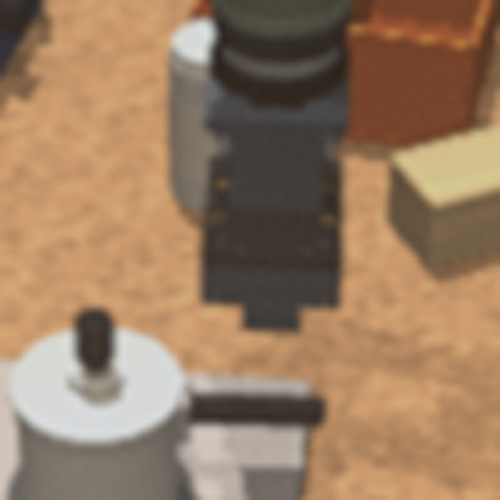

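The closed fingertips end at crop row 328, real z ≈ 0.174, while the reported TCP is 0.151. The tips therefore sit about 30 mm higher than the reported pose implies, which means the TCP length is misreported along z; x and y agree. I'll allow for it by aiming at a reported z of about 0.060 on the bar.

Call:
carry_out(
  series=[
    [0.4,0,0,0,0,0,0],
    [0.4,0,0,0,0,0,0],
    [0.4,0,0,0,0,0,0],
    [0.4,0,0,0,0,0,0],
    [0.4,0,0,0,0,0,0],
    [0.4,0,0,0,0,0,0],
    [0.4,0,0,0,0,0,0],
    [0.4,0,0,0,0,0,0],
  ],
)

```text
time: 5.12
tool_pos: [0.4969, -0.1102, 0.1516]
orientation: [3.126, 0.315, 0.0]
force: [-1.0, -0.2, -0.8]
gripper_width: 0.051
```

Call:
carry_out(
  series=[
    [0.4,0,0,10,0,0,0],
    [0.4,0,0,25,0,0,0],
    [0.4,0,0,40,0,0,0],
    [0.4,0,0,55,0,0,0],
    [0.4,0,0,70,0,0,0],
    [0.4,0,0,82,0,0,0],
    [0.4,0,0,90,0,0,0],
    [0.4,0,0,90,0,0,0],
  ],
)

```text
time: 5.78
tool_pos: [0.4954, -0.1099, 0.0595]
orientation: [-3.124, -0.315, 0.006]
force: [0.4, -0.5, -0.7]
gripper_width: 0.055
```

Call:
carry_out(
  series=[
    [1,0,0,0,0,0,0],
    [1,0,0,0,0,0,0],
    [1,0,0,0,0,0,0],
    [1,0,0,0,0,0,0],
    [1,0,0,0,0,0,0],
    [1,0,0,0,0,0,0],
    [1,0,0,0,0,0,0],
    [1,0,0,0,0,0,0],
  ],
)

```text
time: 6.45
tool_pos: [0.4972, -0.1106, 0.062]
orientation: [3.125, 0.316, 0.001]
force: [-1.3, -2.3, 2.0]
gripper_width: 0.0138
```

Gripped at 13.8 mm, which matches the bar. Sliding now.

Call:
carry_out(
  series=[
    [1,0.2,-3,0,0,0,0],
    [1,0.5,-10,0,0,0,0],
    [1,1,-20,0,0,0,0],
    [1,1.5,-31,0,0,0,0],
    [1,2,-42,0,0,0,0],
    [1,2.5,-52,0,0,0,0],
    [1,3,-60,0,0,0,0],
    [1,3.2,-64,0,0,0,0],
  ],
  grip_force=35,
)

```text
time: 7.12
tool_pos: [0.4881, -0.0473, 0.062]
orientation: [3.124, 0.314, 0.003]
force: [1.0, -6.7, 1.3]
gripper_width: 0.0137
```

Call:
carry_out(
  series=[
    [1,0.5,-8,0,0,0,0],
    [1,1,-20,0,0,0,0],
    [1,1.7,-33,0,0,0,0],
    [1,2.3,-46,0,0,0,0],
    [1,2.9,-58,0,0,0,0],
    [1,3.5,-70,0,0,0,0],
    [1,4,-79,0,0,0,0],
    [1,4.2,-84,0,0,0,0],
  ],
)

```text
time: 7.78
tool_pos: [0.4752, 0.036, 0.0619]
orientation: [3.124, 0.314, 0.002]
force: [2.0, -8.0, 3.0]
gripper_width: 0.0142
```

Run:
```python
from h import *
s=robot.state();x,y,z=s["tool_pos"];print(x,y,z,s["force"],s["gripper_width"]);go(.497-.0345,-.1104+.222,z,.2)
q,e=robot.grab_frame("side")
b=cv2.resize(q[120:320,170:370],None,fx=3,fy=3,interpolation=cv2.INTER_CUBIC);cv2.imwrite("pics/g.png",b[:,:,::-1])
```

```text
0.47523049862196093 0.03603697759901007 0.061944048021375195 [ 1.99042232 -8.0307981   2.99524705] 0.014172080938941602
shift [  2.6 -76.6  -0.1] turn [ 0.002 -0.001  0.001]
```

View pics/g.png

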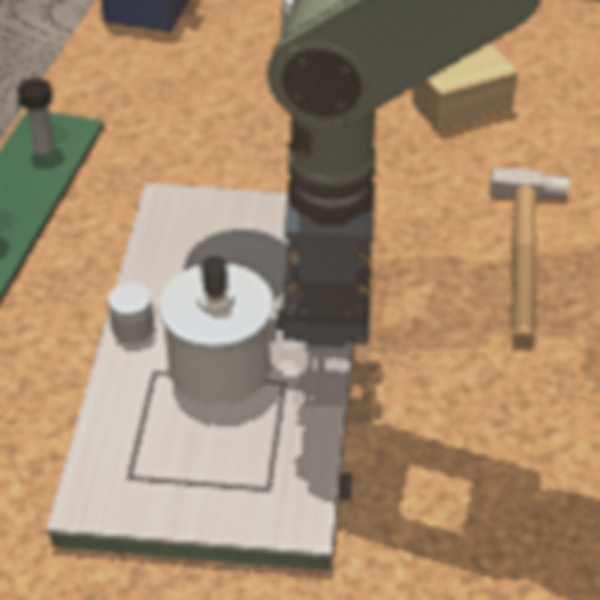

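The pot slides upright: its lid is at (217,305) in the crop, over the frame's far edge, and the tin at (130,312) hasn't been touched. Going on with the remaining 76 mm.

Call:
carry_out(
  series=[
    [1,0.5,-8,0,0,0,0],
    [1,1,-19,0,0,0,0],
    [1,1.5,-31,0,0,0,0],
    [1,1.8,-43,0,0,0,0],
    [1,2,-54,0,0,0,0],
    [1,2.3,-65,0,0,0,0],
    [1,2.6,-73,0,0,0,0],
    [1,2.6,-77,0,0,0,0],
  ],
)

```text
time: 8.5
tool_pos: [0.4623, 0.1119, 0.0619]
orientation: [3.124, 0.314, 0.001]
force: [1.4, -7.5, 3.4]
gripper_width: 0.0137
```

Run:
```python
from h import *
s=robot.state();print(s["tool_pos"],s["force"],s["gripper_width"])
S=robot.camera_model("side");q,e=robot.grab_frame("side");p,d=robot.grab_frame("top")
b=cv2.resize(q[190:310,190:310],None,fx=4,fy=4,interpolation=cv2.INTER_CUBIC)
a=cv2.resize(p[140:260,190:270],None,fx=4,fy=4,interpolation=cv2.INTER_CUBIC);cv2.imwrite("pics/i.png",np.hstack([b,a])[:,:,::-1])
```

```text
[0.46230289 0.11186094 0.06190542] [ 1.36825829 -7.52501616  3.41630912] 0.01365133728523613
```

View pics/i.png

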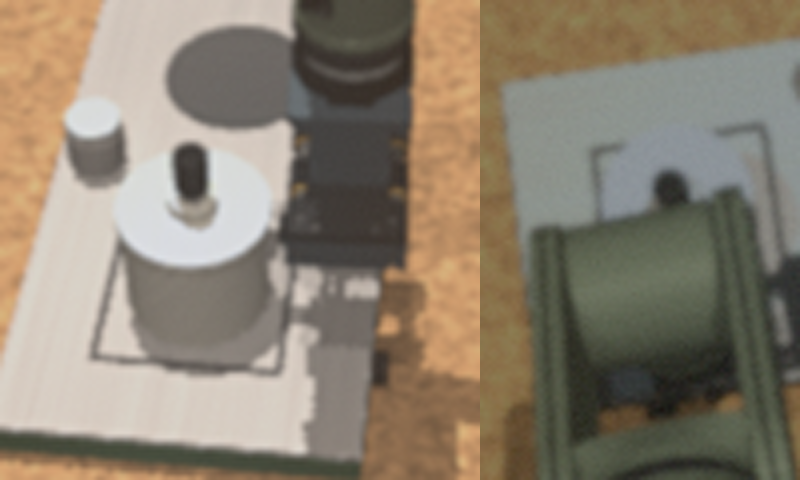

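The pot now stands in the frame. In the side crop the lid centre is (192,206) and the knob centre (190,171). In the top crop the knob is at (671,188), i.e. local (191,188).

Run:
```python
from h import *
T=robot.camera_model("top");S=robot.camera_model("side")
f=lambda u,v,a,b:((u+.5)/4-.5+a,(v+.5)/4-.5+b)
print("lid",atz(S,*f(192,206,190,190),.121),"knob side",atz(S,*f(190,171,190,190),.154),"knob top",atz(T,*f(191,188,190,140),.156), "square",[.564,.133])
```

```text
lid [0.56488292 0.13193713 0.121     ] knob side [0.5649576  0.13095127 0.154     ] knob top [0.56559099 0.1335567  0.156     ] square [0.564, 0.133]
```

Pot within about 2 mm of the frame centre. Releasing, rising, then going over the knob.

Call:
carry_out(
  series=[
    [0.3,0,0,0,0,0,0],
    [0.3,0,0,0,0,0,0],
    [0.3,0,0,0,0,0,0],
    [0.3,0,0,0,0,0,0],
    [0.3,0,0,0,0,0,0],
    [0.3,0,0,0,0,0,0],
    [0.3,0,0,0,0,0,0],
    [0.3,0,0,0,0,0,0],
  ],
)

```text
time: 9.27
tool_pos: [0.4618, 0.1122, 0.0615]
orientation: [3.126, 0.315, -0.0]
force: [0.2, -0.4, -0.6]
gripper_width: 0.0629
```

Call:
carry_out(
  series=[
    [0.3,0,0,-8,0,0,0],
    [0.3,0,0,-22,0,0,0],
    [0.3,0,0,-40,0,0,0],
    [0.3,0,0,-60,0,0,0],
    [0.3,0,0,-80,0,0,0],
    [0.3,0,0,-98,0,0,0],
    [0.3,0,0,-110,0,0,0],
    [0.3,0,0,-115,0,0,0],
  ],
)

```text
time: 9.93
tool_pos: [0.463, 0.1125, 0.1791]
orientation: [-3.125, -0.315, -0.007]
force: [0.3, 0.2, -0.7]
gripper_width: 0.064
```

Run:
```python
from h import *
T=robot.camera_model("top");S=robot.camera_model("side")
q,e=robot.grab_frame("side")
# dark knob pixels by depth -> world
v,u=np.mgrid[215:250,225:250];P=np.array([atd(S,a,b,e[b,a]) for a,b in zip(u.ravel(),v.ravel())]);D=q[v.ravel(),u.ravel()].max(1)<80
m=D&(P[:,2]>.135)&(P[:,2]<.18);K=P[m];print(m.sum(),np.median(K,0),K[:,2].max(),u.ravel()[m].mean(),v.ravel()[m].mean())
print(atz(S,u.ravel()[m].mean(),v.ravel()[m].mean(),.157))
go(.565,.1325,.175,.2)
```

```text
78 [0.56214963 0.13887881 0.16328584] 0.1738900833963043 237.15384615384616 232.55128205128204
[0.56371839 0.13418042 0.157     ]
shift [103.9   0.8   4.4] turn [-0.    -0.004  0.001]
```

Call:
carry_out(
  series=[
    [0.3,10,0,0,0,0,0],
    [0.3,28,0,0,0,0,0],
    [0.3,48,0,0,0,0,0],
    [0.3,68,0,0,0,0,0],
    [0.3,86,0,0,0,0,0],
    [0.3,98,0,0,0,0,0],
    [0.3,103,0,0,0,0,0],
    [0.3,103,0,0,0,0,0],
  ],
)

```text
time: 10.65
tool_pos: [0.5634, 0.1329, 0.1749]
orientation: [3.125, 0.315, -0.003]
force: [0.0, -0.1, -1.4]
gripper_width: 0.0638
```

Run:
```python
from h import *
go(.565,.1325,.1165,.2)
q,e=robot.grab_frame("side")
b=cv2.resize(q[170:290,180:330],None,fx=5,fy=5,interpolation=cv2.INTER_CUBIC);cv2.imwrite("pics/j.png",b[:,:,::-1])
```

```text
shift [ 1.6  0.7 58.4] turn [0.    0.002 0.001]
```

View pics/j.png

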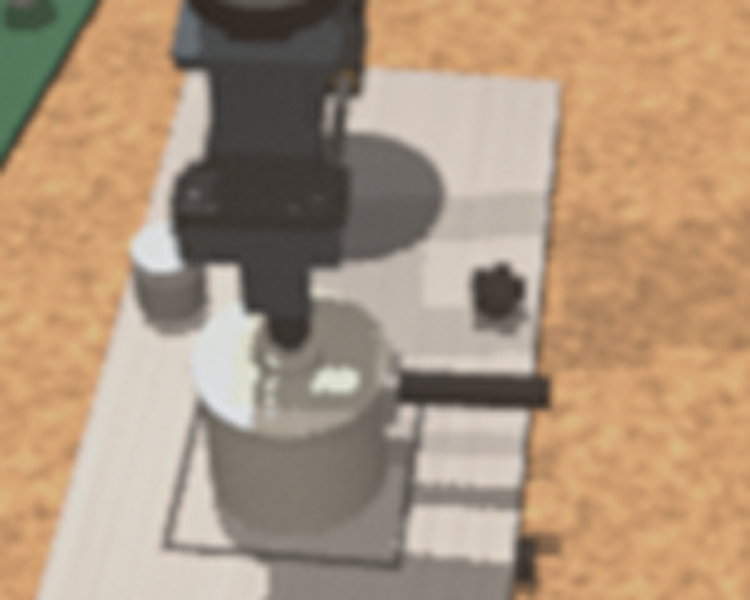

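The finger is centred at crop column 277 and the knob at about 290. I'll check whether the projection accounts for that.

Run:
```python
from h import *
S=robot.camera_model("side");s=robot.state();A=rot(s["orientation"]);t=s["tool_pos"]
def c(p): u=proj(S,p);return ((u[0]-180)*5+2,(u[1]-170)*5+2)
for sx in(-.016,0,.016):
  for sy in (-.032,-.046): print(sx,sy,np.round(c(t+A@np.array([sx,sy,-.0225])),0))
print("knob",np.round(c([.565,.1325,.156]),0),np.round(c([.565,.1325,.145]),0))
```

```text
-0.016 -0.032 [312. 305.]
-0.016 -0.046 [310. 326.]
0 -0.032 [280. 304.]
0 -0.046 [277. 325.]
0.016 -0.032 [248. 303.]
0.016 -0.046 [245. 324.]
knob [286. 313.] [287. 328.]
```

The projection matches, with the finger expected at 245–310, so alignment is good. Lowering onto the knob and gripping.

Call:
carry_out(
  series=[
    [0.3,0.5,0,6,0,0,0],
    [0.3,0.5,0,16,0,0,0],
    [0.3,0.5,0,27,0,0,0],
    [0.3,0.5,0,38,0,0,0],
    [0.3,0.5,0,48,0,0,0],
    [0.3,0.5,0,55,0,0,0],
    [0.3,0.5,0,58,0,0,0],
    [0.3,0.5,0,58,0,0,0],
  ],
)

```text
time: 11.37
tool_pos: [0.5627, 0.1328, 0.1174]
orientation: [3.125, 0.315, -0.003]
force: [0.1, -1.0, -0.4]
gripper_width: 0.0637
```

Call:
carry_out(
  series=[
    [0.7,0,0,0,0,0,0],
    [0.7,0,0,0,0,0,0],
    [0.7,0,0,0,0,0,0],
    [0.72,0,0,0,0,0,0],
    [0.75,0,0,0,0,0,0],
    [0.8,0,0,0,0,0,0],
    [0.9,0,0,0,0,0,0],
    [1,0,0,0,0,0,0],
  ],
  grip_force=12,
)

```text
time: 12.03
tool_pos: [0.5634, 0.1329, 0.1187]
orientation: [3.126, 0.315, 0.001]
force: [-0.6, -0.5, 0.4]
gripper_width: 0.024
```

Run:
```python
from h import *
s=robot.state();print(s["tool_pos"],s["force"],s["torque"],s["gripper_width"],rot(s["orientation"])[:,2])
```

```text
[0.5634121  0.13288401 0.11872021] [-0.61723609 -0.54948321  0.35365957] [0.05425341 0.02799233 0.00805147] 0.024015523990308475 [ 4.49859354e-04 -8.03758930e-05 -9.99999896e-01]
```

The grip is 24 mm, which is the knob. Drawing slowly, with a force check first.

Call:
carry_out(
  series=[
    [1,0,0,0,0,0,0],
    [1,0,0,0,0,0,0],
    [1,0,0,-1,0,0,0],
    [1,0,0,-2.5,0,0,0],
    [1,0,0,-4,0,0,0],
    [1,0,0,-6,0,0,0],
    [1,0,0,-8,0,0,0],
    [1,0,0,-10,0,0,0],
  ],
  grip_force=20,
)

```text
time: 12.7
tool_pos: [0.5633, 0.1329, 0.1287]
orientation: [3.126, 0.315, -0.0]
force: [0.0, -0.1, -1.9]
gripper_width: 0.0237
```

Force is −1.9 N, about the rod's own weight, so nothing is binding. Drawing another 30 mm.

Call:
carry_out(
  series=[
    [1,0,0,-3,0,0,0],
    [1,0,0,-7,0,0,0],
    [1,0,0,-12,0,0,0],
    [1,0,0,-17,0,0,0],
    [1,0,0,-22,0,0,0],
    [1,0,0,-26,0,0,0],
    [1,0,0,-29,0,0,0],
    [1,0,0,-30,0,0,0],
  ],
)

```text
time: 13.37
tool_pos: [0.5636, 0.133, 0.1593]
orientation: [-3.126, -0.315, -0.002]
force: [0.0, 0.1, -1.2]
gripper_width: 0.0233
```

Call:
carry_out(
  series=[
    [1,0,0,0,0,0,0],
    [1,0,0,0,0,0,0],
    [1,0,0,0,0,0,0],
    [1,0,0,0,0,0,0],
    [1,0,0,0,0,0,0],
    [1,0,0,0,0,0,0],
    [1,0,0,0,0,0,0],
    [1,0,0,0,0,0,0],
  ],
)

```text
time: 14.03
tool_pos: [0.5633, 0.1329, 0.1585]
orientation: [3.126, 0.315, -0.0]
force: [0.1, 0.4, -1.2]
gripper_width: 0.0234
```

Run:
```python
from h import *
s=robot.state();print(s["tool_pos"],s["force"],s["gripper_width"])
q,e=robot.grab_frame("side")
b=cv2.resize(q[190:290,180:300],None,fx=6,fy=6,interpolation=cv2.INTER_CUBIC);cv2.imwrite("pics/k.png",b[:,:,::-1])
```

```text
[0.56326308 0.13288072 0.15846674] [ 0.13799451  0.43545978 -1.1555297 ] 0.02336490390332319
```

View pics/k.png

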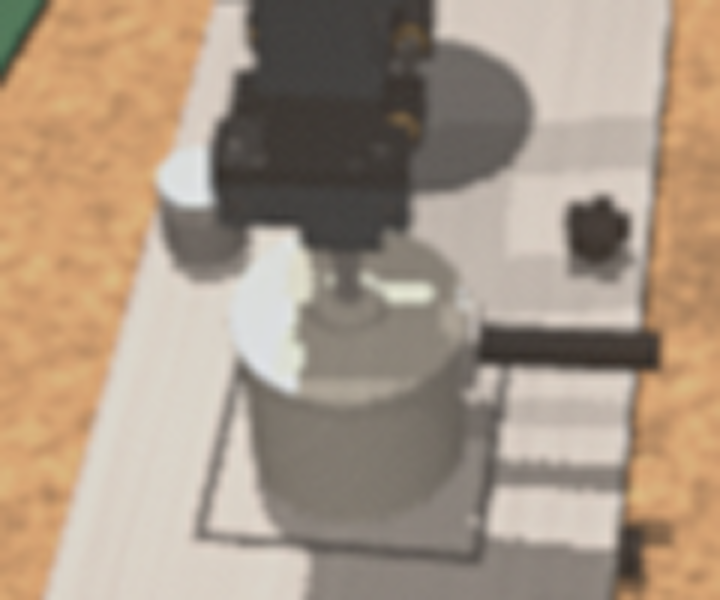

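The rod stands upright between the fingertips (345,245) and the bush (347,300), and the pot is still inside the frame. One closer crop to check that the groove is at the mouth.

Run:
```python
from h import *
q=np.mean([robot.grab_frame("side")[0].astype(float) for _ in range(6)],0)
c=q[225:250,222:252];c=np.clip((c-c.min())*1.6,0,255).astype(np.uint8)
b=cv2.resize(c,None,fx=20,fy=20,interpolation=cv2.INTER_CUBIC);cv2.imwrite("pics/l.png",b[:,:,::-1])
s=robot.state();print(s["tool_pos"],s["force"],s["gripper_width"])
```

```text
[0.56328064 0.13287678 0.15852753] [ 0.40046294 -0.13659431 -0.99696603] 0.02376310964448479
```

View pics/l.png

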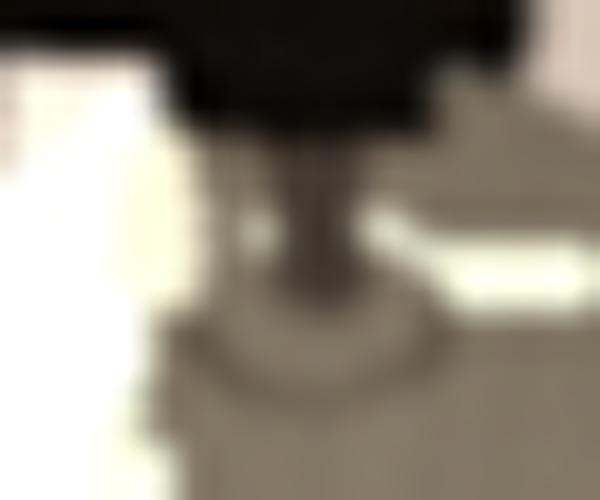

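The rod (column 320) enters the bush at row 300 with a darker band right at the mouth, and everything is at rest. Handing in.

```bash
python3 -c "
from h import *
print(robot.job_done())"
```

```text
the job is handed in; nothing more can be done
None
```

I slid the pot by its handle into the square frame. I then drew the dip rod 40 mm by its knob and handed the job in at about 14 s, still holding the rod. No verdict was reported.

**Pot position:** before I released the handle, the pot measured within about 2 mm of the frame centre from both cameras. It stayed upright during the slide and still stood inside the frame in the last picture. The tin and star knob looked undisturbed there; I did not recheck the other things one by one.

**Rod:** the arm rose 39.8 mm with the grip at about 23.7 mm on the 24 mm knob. The force was about 1 to 2 N downward, roughly the rod's own weight, so nothing was binding. The last crop shows the rod upright in the bush with a darker band at the mouth. I took that band for the groove, but the picture is too blurred to be certain.

**What failed or disagreed:** the first grip on the handle closed on nothing. The camera depth showed the fingertips about 30 mm higher than the reported tool position and `robot.tcp_to_tips` imply. I corrected for that by eye of the cameras, and both later grips were good.

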